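# Seat the barrel in the mainspring winder and lock it at the lever's second stop

## Task

Push the brass barrel along the mainspring winder's channel until it sits fully home against the headstock. Then push the winder's side lever past its first notch all the way to the second stop, so that its brass locking finger closes behind the barrel. Push only: pick nothing up, and leave the other things on the bench where they are.

Things in the scene. Friction and masses are not known exactly. Their poses are not given: they have to be found in the camera images.
- winder: Cast iron mainspring winder fixed to the bench: base plate 250 mm (its x) by 150 mm (its y), top 18 mm above the bench. Origin on the bench under the axis of a fully home barrel; z up; x runs along the channel from its open mouth (nearer the robot) to the headstock; y points to the lever side. A fixed winding crank lies behind the headstock, to x = 158 mm.
- channel_end (a point): Middle of the headstock's face that a home barrel touches: winder x = 22, y = 0, 35 mm above the bench. The headstock behind it is 90 mm wide and 68 mm high (brass boss to 80 mm). The channel leading to it is 48 mm wide, centred on winder y = 0, from x = -123 to +22 mm, between steel rails 6 mm thick with tops 27 mm above the bench.
- barrel_center (a point): Centre of the loose brass barrel, an upright drum 44 mm across, 34 mm tall (0.11 to 0.23 kg), with a 10 mm arbor stub 8 mm high on top. It stands in the channel (underside 18, centre 35 mm above the bench), 55 to 85 mm short of home at the start, and slides freely along the channel. Fully home its centre is at winder x = 0, y = 0.
- winder_lever (a joint): Angle of the two-stage lever (rad) about a vertical pivot; grows counter-clockwise from above. 0 = open stop (starts within 0.1 of it), 0.55 to 0.82 = first notch (it rests anywhere in it), 1.2 = second stop (end of travel). A sprung ball detent drives it back to the notch if let go before about 1.0, and on to the second stop beyond about 1.08; it stays there. Takes about 3 to 6 N on the post.
- lever_pivot (a point): Lever's vertical pivot axis, 35 mm above the bench, at winder x = -32, y = 56 mm. On the channel side the lever has a brass locking finger 52 mm long, 10 mm wide, 31 to 39 mm above the bench: clear of the channel at the open stop, across it just behind the home barrel at the second stop.
- lever_post (a point): Point 60 mm up the upright steel post (14 mm across, free from 39 to 71 mm above the bench, red 20 mm ball on top to 91 mm) at the end of the lever's flat arm, 85 mm from the pivot, over the bench. Seen from the pivot it lies 65 degrees counter-clockwise from winder x at the open stop, 134 at the second: push it from its headstock side towards the channel's mouth.
- bench_block: square steel bench block, 60 x 60 x 30 mm, a bystander on the bench near the winder's right side (winder -y); origin at the centre of its underside
- bob: dark red lacquered pendulum bob, a lens-shaped disc 90 mm across and 20 mm thick lying flat near the winder's lever side (winder +y), a bystander; origin at the centre of its underside
- press_die: tortoiseshell-brown crystal press die, a waisted spool 42 mm across and 50 mm tall standing on the bench near the winder's right front corner, a bystander; origin at the centre of its underside
- oil_jar: small amber glass oil jar, 44 mm across, 60 mm tall, a bystander; origin at the centre of its underside
- parts_tray: open wooden parts tray 100 x 140 x 25 mm, a bystander; origin at the centre of its underside
- screwdriver: screwdriver 160 mm long lying on the bench, a bystander
- bezel: flat brass bezel ring 80 mm across and 10 mm thick lying on the bench, a bystander; origin at the centre of its underside
There are look-alikes about, which are no part of the job. There is more than one size of the part that bears barrel_center; the job needs the smallest.

How it is judged:
By the outcome, as a careful person would: the job done as asked, in the order asked, and still so for the second after the job is handed in, with the robot touching nothing.
It also fails if it takes over 51 s, if anything falls off the work surface, if the arm or the gripper's body presses on something with over 40 N, if the wrist force passes 120 N, or if a joint passes its speed limit or range.

## Robot

A 6-joint arm with a two-finger parallel gripper is mounted at the origin on the work surface. World frame = base frame: x ahead of the robot, y to its left, z up, the work surface at z = 0. Lengths are in mm, angles in rad, forces in N, time in s.
With the tool pointing down it reaches from about 400 to 925 mm from the base axis. Payload 3.4 kg.
Tool frame: the origin (TCP) lies on the mounting face of the last link; the fingertips stand 173 mm ahead of it and the grasp point (between the pads) lies 155 mm ahead of it (bot.tcp_to_tips is the distance from the TCP to the fingertips, in mm); z points along the fingers, y is the line along which they close (so a half turn about z gives the same grasp; the last joint's range is limited). The gripper opens to 85 mm and grips with 20 to 120 N. Pads are 22 mm wide; open, the fingers measure 114 mm over their backs; the gripper's body (76 mm by 85 mm) begins 54 mm behind the grasp point. The pads swing forward as they close: fully open they stand 13 mm farther back than shut.
Start: joints at [-0.073, 0.307, 1.506, -0, 1.328, -0.073], TCP at [575.007, -0.025, 404.705] pointing down, gripper open.
Joint ranges: [-3.12, 3.12], [-1.05, 2.28], [0.14, 2.33], [-1.42, 4.57], [0.1, 2.73], [-2.68, 2.68]. Speed limits (rad/s): [2.57, 2.57, 3.14, 3.14, 3.14, 3.14].

## Interface

Orientations are given as a unit quaternion [x, y, z, w].
In Python, from station import bot gives the robot as it stands.
- The arm moves only by the shell command python3 -m pendant 'ROWS'. ROWS is JSON, a list of rows, each a list of 3 entries, a list of its own where there are three numbers: the closure, from 0 (fully open) to 1 (shut), then the shift along the tool's x, y, z in cm, then the turn, a rotation vector about the tool's x, y, z in degrees. In form: [[hand, [dx, dy, dz], [ax, ay, az]], ...]. A call has 1 to 8 rows; each row shifts and turns the commanded pose from where the row before left it, along the tool's axes as they then stand; what a row does not reach is not made up. A row lasts 1/8 s, in which the tool goes at most 62.5 mm and 10.7 degrees, less where a joint would pass 70% of its speed; a pose out of reach is approached as far as the arm can. A call is refused whole if a number of a shift passes 6.25 or a number of a turn 10.7, either way. A call with a gripper value outside its range is refused whole. The fingers move at their own pace and stop on an object; the grip force is fixed at half the most. Time passes only in rows, so rows that do not move let the fingers close. It gives the time, the measured TCP pose, the force, the opening and the grip force at its end, in the units of the state.
- bot.get_obs(): the state, without advancing time (a new reading comes with each control period).
- bot.capture(name): name is "scene" or "side" or "wrist"; returns a dict with "img" (420x560x3 uint8, red, green, blue), "fx", "fy", "cx", "cy" (pixels), "rvec" (rotation vector, rad) and "tvec" (3), from world to camera coordinates, as OpenCV has them. Camera axes: x right, y down, z forward; pixel columns grow to the right and rows downward; lengths in mm; the calibration is good to about 2 mm. A picture is of the moment at which its call begins. There is no depth.
- bot.hand_in(): hands the job in; it is judged then, once.
The state is a dict: "time": time; "qpos": joint angles; "qvel": joint speeds; "joint_efforts": joint torques, N m; "position": TCP position; "tcp_rot": TCP orientation; "contact_force": force on the tool from outside, world axes, zero at the start; "wrist_torque": the same for the moment, N m; "grip_width": finger opening in mm; "grasp_force": force on a finger pad.
Only numpy, scipy, OpenCV 4.12 (cv2) and the standard library are available. Lean on these libraries where they do the work, as an engineer would, in place of code of your own. Each camera call takes 0.05 s, during which the arm holds its last target. There are 200 camera calls.

## Working session

There is one attempt and no reset: what is moved stays moved. The work goes in short steps, Python scripts to look and compute and a shell command to move; the robot and the scene stay as the last step left them, time stands still between calls to the robot, and variables do not carry over. Pictures are saved under pics/ and viewed, at most 11 in all, crops included, and the job is handed in when it is done.

```bash
mkdir -p pics; cat > h.py <<'E'
import numpy as np,cv2
from station import bot
def cap(n,f):
    c=bot.capture(n); cv2.imwrite(f'pics/{f}.png',c['img'][:,:,::-1])
    np.savez(f'pics/{f}.npz',**{k:np.array(c[k]) for k in c}); return c
def load(f): return dict(np.load(f'pics/{f}.npz'))
def K(c): return np.array([[c['fx'],0,c['cx']],[0,c['fy'],c['cy']],[0,0,1]],float)
def ray(c,u,v,z):
    R=cv2.Rodrigues(np.array(c['rvec'],float))[0]; t=np.array(c['tvec'],float).ravel()
    o=-R.T@t; d=R.T@np.linalg.inv(K(c))@[u,v,1]; return (o+d*(z-o[2])/d[2]).round(1)
def proj(c,P):
    return cv2.projectPoints(np.array(P,float).reshape(-1,3),np.array(c['rvec'],float),np.array(c['tvec'],float),K(c),None)[0].reshape(-1,2).round(0)
E
python3 - <<'E'
from h import *
a=[cap(n,n+'0') for n in('scene','side','wrist')]
for c in a: R=cv2.Rodrigues(np.array(c['rvec'],float))[0];print((-R.T@np.array(c['tvec']).ravel()).round())
cv2.imwrite('pics/two.png',cv2.resize(np.hstack([a[0]['img'],a[1]['img']])[:,:,::-1],(800,300)))
o=bot.get_obs();print(o['time'],o['tcp_rot'])
E
```

```text
[1311.  193. 1058.]
[ 141. -863. 1078.]
[575.  69. 374.]
0.15 [ 7.07104425e-01  7.07108669e-01 -5.28276365e-04 -6.19327351e-04]
```

View pics/scene0.png

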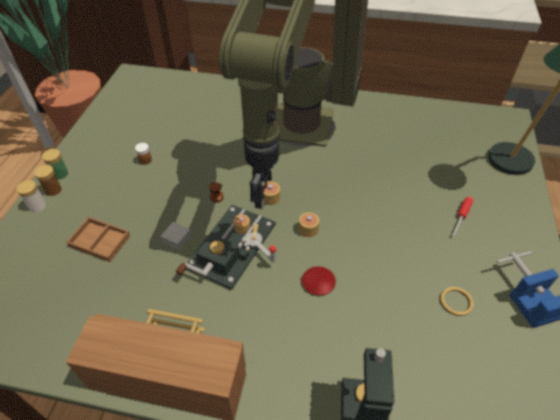

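View pics/side0.png

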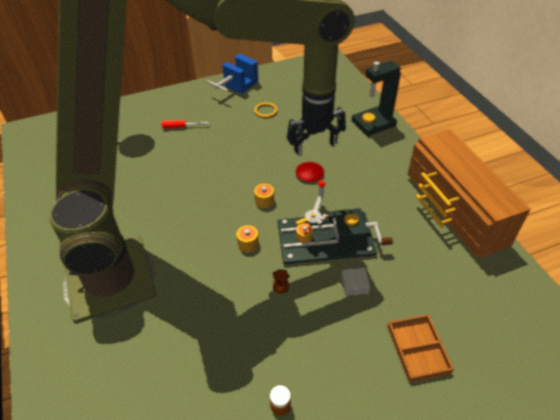

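Scene: the winder is at about (235,245), with a barrel in the channel at (241,224) and the red ball at (272,249). Two larger look-alike barrels stand outside it on the bench. Side: the winder is at (327,235) and the barrel at (305,231). I'll enlarge both.

```bash
python3 - <<'E'
from h import *
a=load('scene0')['img'][190:300,170:300];b=load('side0')['img'][170:280,265:395]
cv2.imwrite('pics/crop.png',np.vstack([cv2.resize(np.hstack([a,b])[:,:,::-1],None,fx=3,fy=3,interpolation=cv2.INTER_CUBIC)]))
E
```

```text
(no output)
```

View pics/crop.png

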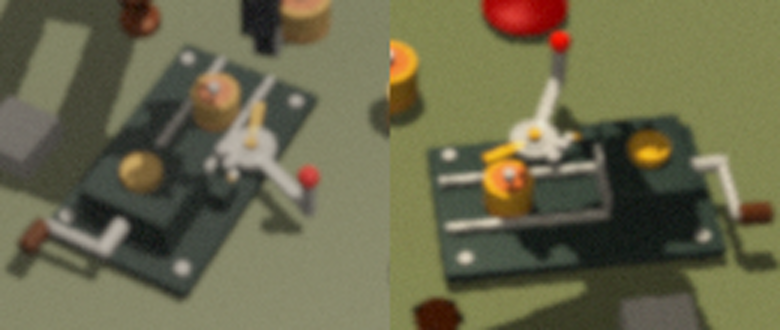

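View pics/wrist0.png

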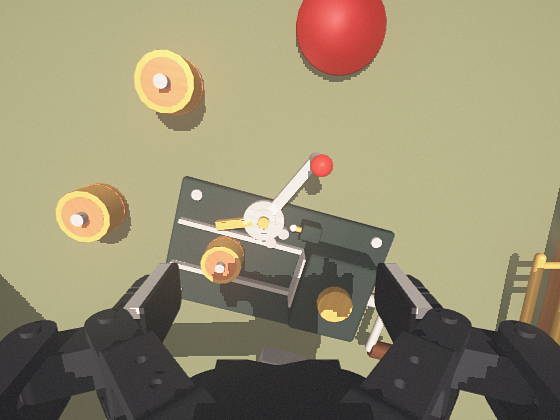

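Wrist view: plate corners at (184,177), (394,233) and (355,341), with the barrel stub at (220,268), pivot at (264,222) and ball at (321,166). Next I'll work out the winder pose from these.

```bash
python3 - <<'E'
from h import *
w,s,d=load('wrist0'),load('scene0'),load('side0')
A,B,D=ray(w,184,177,18),ray(w,394,233,18),ray(w,355,341,18)
print('corners',A,B,D,np.hypot(*(B-A)[:2]),np.hypot(*(D-B)[:2]))
print('scene',ray(s,275.7,221.7,18),ray(s,231,289,18)); print('side',ray(d,278.3,219.3,18),ray(d,361.7,208.3,18))
print('barrel',ray(w,220,268,60),ray(s,170+212/3,190+88/3,60),ray(d,265+(508-390)/3,170+173/3,60))
print('ball',ray(w,321,166,81),ray(s,170+309/3,190+176/3,81),ray(d,265+170/3,170+41/3,81))
P=ray(w,264,222,43);print('pivot',P)
print('boss',ray(w,334,304,80))
x=(B-A)[:2];th=np.arctan2(x[1],x[0]);R=np.array([[np.cos(th),-np.sin(th)],[np.sin(th),np.cos(th)]])
print('th',th,np.degrees(th),'origin from A',A[:2]-R@[-125,75],'from pivot',P[:2]-R@[-32,56])
o=P[:2]-R@[-32,56]
for n,p in dict(A=A,B=B,D=D,barrel=ray(w,220,268,60),ball=ray(w,321,166,81),die=ray(d,282,285,0),block=ray(d,355,282,30),bob=ray(d,311,174,8),bob2=ray(w,341,30,8),hrface=ray(w,304,256,27)).items(): print(n,(R.T@(p[:2]-o)).round(1))
E
```

```text
corners [471.3   6.4  18. ] [707.8 -58.4  18. ] [ 672.4 -203.8   18. ] 245.21682242456365 149.64731871971512
scene [472.6   8.1  18. ] [714.4 -58.2  18. ]
side [473.    5.8  18. ] [707.4 -46.   18. ]
barrel [513.8 -82.4  60. ] [517.5 -81.5  60. ] [512.5 -82.2  60. ]
ball [612.9  27.5  81. ] [612.8  31.   81. ] [614.9  31.1  81. ]
pivot [559.7 -37.3  43. ]
boss [ 631.3 -112.5   80. ]
th -0.2674323483274278 -15.322744864434133 origin from A [572.03737909 -98.96593593] from pivot [575.76415074 -99.76553498]
A [-128.8   74.8]
B [116.4  74.8]
D [120.7 -74.8]
barrel [-64.4   0.4]
ball [  2.2 132.6]
die [-141.1 -131.4]
block [  37.3 -164.4]
bob [ -5.9 254.5]
bob2 [ -7.4 260.8]
hrface [23.1 23.5]
```

The measurements agree: origin near (575,-99.5), yaw -15.3°, barrel 64 mm short of home, and the ball where the geometry puts it. I'll use the shut fingers as a pusher and move to behind the barrel.

```bash
python3 -m pendant '[[1,[0,0,0],[0,0,7.7]],[1,[0,0,0],[0,0,7.6]],[1,[-2.4,-2.5,2.8],[0,0,0]],[1,[-2.4,-2.5,2.8],[0,0,0]],[1,[-2.4,-2.5,2.8],[0,0,0]],[1,[-2.4,-2.5,2.8],[0,0,0]],[1,[0,0,0],[0,0,0]],[1,[0,0,0],[0,0,0]]]'
cat >> h.py <<'E'
O=np.array([575,-99.5]);TH=np.radians(-15.3)
RW=np.array([[np.cos(TH),-np.sin(TH)],[np.sin(TH),np.cos(TH)]])
def W(p): return (RW.T@(np.array(p)[:2]-O)).round(1)
def st():
    from scipy.spatial.transform import Rotation as Q
    o=bot.get_obs();M=Q.from_quat(o['tcp_rot']).as_matrix()
    print('t',round(o['time'],2),'W',W(o['position']),'tipz',round(o['position'][2]-173,1),'F_w',(RW.T@np.array(o['contact_force'])[:2]).round(1),'yaw_w',round(float(np.degrees(np.arctan2(M[1,1],M[0,1])-TH)),1),'tilt',M[:2,2].round(3),'grip',o['grip_width'])
E
python3 - <<'E'
from h import *
st();cap('wrist','w1');cap('side','s1')
E
```

```text
time: 1.15
position: [454.0, -66.4, 293.1]
tcp_rot: [0.795, 0.606, 0.001, 0.001]
contact_force: [-0.1, -0.2, 0.4]
grip_width: -0.1
grasp_force: 0.0
t 1.15 W [-125.4   -0. ] tipz 120.1 F_w [-0.  -0.2] yaw_w -0.0 tilt [ 0.002 -0.   ] grip -0.1005987152282445
```

View pics/w1.png

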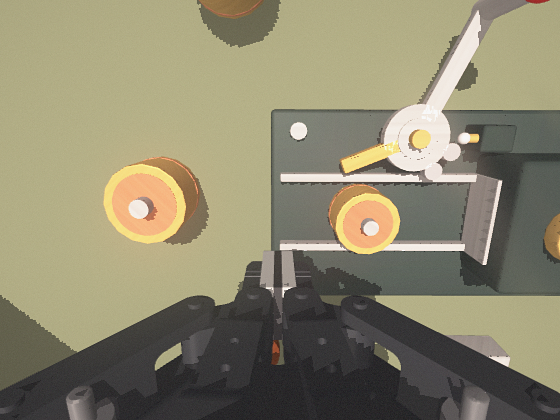

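The wrist view shows the rails level, at rows 178 and 246, so the yaw is right. The stub is at (371,228), the pivot at (421,139) and the rail mouth ends at column 281. I'll check the offsets.

```bash
python3 - <<'E'
from h import *
c=load('w1')
for n,u,v,z in [('stub',371,228,60),('rail+',300,178,27),('rail-',300,246,27),('railend+',460,179,27),('mouth',281,178,27),('face',466,248,27),('pivot',421,139,43),('plateA',273,111,18),('lookalike',139,208,60)]: print(n,W(ray(c,u,v,z)))
print('fingertip px',proj(c,[[*(bot.get_obs()['position'][:2]),120]]))
E
```

```text
stub [-64.   -0.4]
rail+ [-108.6   26.7]
rail- [-107.7  -26.3]
railend+ [ 7.9 25.9]
mouth [-122.5   26.7]
face [ 20.7 -28. ]
pivot [-30.7  55.5]
plateA [-128.3   73.6]
lookalike [-214.    13.2]
fingertip px [[278. 267.]]
```

```bash
python3 -m pendant '[[1,[0,0,3],[0,0,0]],[1,[0,0,3],[0,0,0]],[1,[0,0,2.7],[0,0,0]],[1,[0,0,0],[0,0,0]],[1,[0,0.8,0],[0,0,0]],[1,[0,0.8,0],[0,0,0]],[1,[0,0.8,0],[0,0,0]],[1,[0,0.5,0],[0,0,0]]]'
python3 -m pendant '[[1,[0,0.6,0],[0,0,0]],[1,[0,0.6,0],[0,0,0]],[1,[0,0.6,0],[0,0,0]],[1,[0,0.6,0],[0,0,0]],[1,[0,0.6,0],[0,0,0]],[1,[0,0.6,0],[0,0,0]],[1,[0,0.6,0],[0,0,0]],[1,[0,0,0],[0,0,0]]]'
python3 -c "
from h import *
st();c=cap('wrist','w2');cap('side','s2')"
```

```text
time: 2.25
position: [481.7, -74.0, 206.2]
tcp_rot: [0.795, 0.607, 0.0, 0.0]
contact_force: [-1.1, 0.5, 2.4]
grip_width: 0.1
grasp_force: 0.8
time: 3.25
position: [522.7, -85.3, 205.8]
tcp_rot: [0.795, 0.607, 0.001, 0.001]
contact_force: [1.0, 0.3, 0.4]
grip_width: -0.3
grasp_force: 0.0
t 3.25 W [-54.2  -0.1] tipz 32.8 F_w [0.8 0.6] yaw_w -0.0 tilt [ 0.002 -0.   ] grip -0.25200597982615425
```

View pics/w2.png

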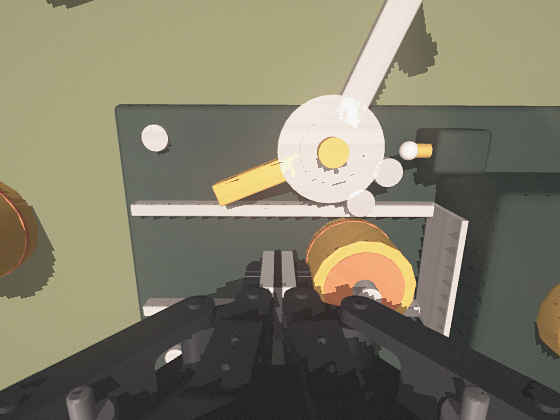

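The shut fingers have pushed the barrel, which now stands upright with its stub at about (368,290), short of the headstock. I'll push on slowly.

```bash
python3 -c "
from h import *
print(W(ray(load('w2'),368,288,60)))"
python3 -m pendant '[[1,[0,0.4,0],[0,0,0]],[1,[0,0.4,0],[0,0,0]],[1,[0,0.3,0],[0,0,0]],[1,[0,0.2,0],[0,0,0]],[1,[0,0,0],[0,0,0]]]'
python3 -c "
from h import *
st()"
python3 -m pendant '[[1,[0,0.1,0],[0,0,0]],[1,[0,0.1,0],[0,0,0]],[1,[0,0,0],[0,0,0]]]'
python3 -c "
from h import *
st()"
```

```text
[-18.4   4.4]
time: 3.98
position: [534.5, -88.5, 205.7]
tcp_rot: [0.795, 0.607, 0.0, 0.0]
contact_force: [-0.3, -0.0, -0.9]
grip_width: -0.4
grasp_force: 0.0
t 3.98 W [-41.9  -0. ] tipz 32.7 F_w [-0.2 -0.1] yaw_w 0.0 tilt [ 0. -0.] grip -0.36689044222579476
time: 4.35
position: [536.2, -88.9, 205.7]
tcp_rot: [0.795, 0.607, -0.0, 0.0]
contact_force: [-1.5, 0.8, 0.8]
grip_width: 0.5
grasp_force: 0.5
t 4.35 W [-40.2  -0.1] tipz 32.7 F_w [-1.6  0.3] yaw_w 0.0 tilt [ 0. -0.] grip 0.45703083530612987
```

```bash
python3 -m pendant '[[1,[0,0.1,0],[0,0,0]],[1,[0,0.1,0],[0,0,0]],[1,[0,0,0],[0,0,0]]]'
python3 -c "
from h import *
st()"
python3 -m pendant '[[1,[0,0.1,0],[0,0,0]],[1,[0,0,0],[0,0,0]]]'
python3 -c "
from h import *
st()"
```

```text
time: 4.72
position: [538.3, -89.5, 205.7]
tcp_rot: [0.795, 0.607, 0.0, 0.0]
contact_force: [-0.5, 0.2, 0.4]
grip_width: -0.3
grasp_force: 0.3
t 4.72 W [-38.   -0.1] tipz 32.7 F_w [-0.5  0.1] yaw_w 0.0 tilt [ 0. -0.] grip -0.2518069683272086
time: 4.97
position: [539.2, -89.7, 205.7]
tcp_rot: [0.795, 0.607, 0.0, 0.0]
contact_force: [-1.1, 0.1, -0.6]
grip_width: 0.1
grasp_force: 0.4
t 4.97 W [-37.1  -0. ] tipz 32.7 F_w [-1.1 -0.2] yaw_w -0.0 tilt [ 0. -0.] grip 0.11917382250634183
```

```bash
for i in 1 ; do python3 -m pendant '[[1,[0,0.1,0],[0,0,0]],[1,[0,0,0],[0,0,0]]]' >/dev/null; python3 -c "
from h import *
st()"; done
python3 -m pendant '[[1,[0,0.1,0],[0,0,0]],[1,[0,0,0],[0,0,0]]]' >/dev/null; python3 -c "
from h import *
st()"
```

```text
t 5.22 W [-36.1  -0.1] tipz 32.7 F_w [-0.9  0.1] yaw_w -0.0 tilt [ 0. -0.] grip -0.0990455478601334
t 5.47 W [-35.6  -0.1] tipz 32.7 F_w [-1.7  0.1] yaw_w -0.0 tilt [-0.001  0.   ] grip 0.16594000403598796
```

```bash
python3 -m pendant '[[1,[0,0.1,0],[0,0,0]],[1,[0,0,0],[0,0,0]]]' >/dev/null; python3 -c "
from h import *
st()"
python3 -m pendant '[[1,[0,0.05,0],[0,0,0]],[1,[0,0,0],[0,0,0]]]' >/dev/null; python3 -c "
from h import *
st()"
```

```text
t 5.72 W [-35.3  -0.1] tipz 32.6 F_w [-5.1 -0.6] yaw_w -0.0 tilt [-0.003  0.001] grip -0.07259679312371332
t 5.97 W [-35.1  -0. ] tipz 32.6 F_w [-5.3  0.1] yaw_w 0.0 tilt [-0.003  0.001] grip -0.3930932099865741
```

The force is rising and the tool has stalled, so the barrel looks home. I'll give one firmer nudge, back off straight, rise and check.

```bash
python3 -m pendant '[[1,[0,0.1,0],[0,0,0]],[1,[0,0.1,0],[0,0,0]],[1,[0,0,0],[0,0,0]]]' >/dev/null; python3 -c "
from h import *
st()"
python3 -m pendant '[[1,[0,-0.4,0],[0,0,0]],[1,[0,-1.0,0],[0,0,0]],[1,[0,-1.5,0],[0,0,0]],[1,[0,-1.5,0],[0,0,0]],[1,[0,0,-3],[0,0,0]],[1,[0,0,-4],[0,0,0]],[1,[0,0,-4],[0,0,0]],[1,[0,0,0],[0,0,0]]]' >/dev/null; python3 -c "
from h import *
st();cap('wrist','w3')"
```

```text
t 6.35 W [-34.5  -0.1] tipz 32.3 F_w [-8.3 -0.1] yaw_w 0.0 tilt [-0.007  0.002] grip -0.1943518015641095
t 7.35 W [-75.2   0. ] tipz 145.9 F_w [-0.2  0.1] yaw_w 0.0 tilt [ 0.007 -0.002] grip 0.3379303199990104
```

View pics/w3.png

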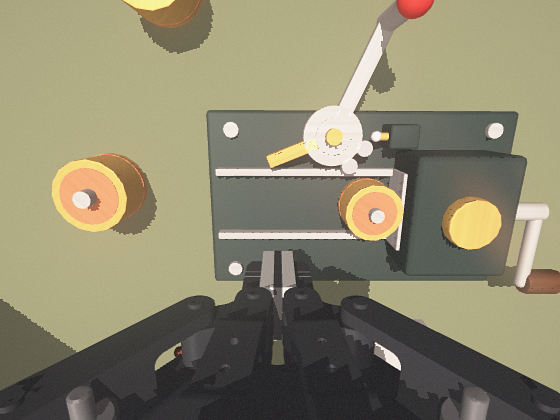

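The barrel sits against the headstock plate, stub at (377,216), with no gap visible. The lever is still open, ball at (415,3).

```bash
python3 -c "
from h import *
c=load('w3');print(W(ray(c,377,216,60)),W(ray(c,415,3,81)),W(ray(c,334,137,43)))"
python3 -m pendant '[[1,[3,2.8,0],[0,0,0]],[1,[3,2.8,0],[0,0,0]],[1,[3,2.8,0],[0,0,0]],[1,[2.8,2.5,0],[0,0,0]],[1,[0,0,0],[0,0,8]],[1,[0,0,0],[0,0,8]],[1,[0,0,0],[0,0,8]],[1,[0,0,0],[0,0,0]]]' >/dev/null; python3 -c "
from h import *
st()"
```

```text
[-0.6 -0.1] [  3.5 130.8] [-31.7  55.4]
t 8.4 W [ 32.3 117.8] tipz 140.7 F_w [0.1 0.5] yaw_w -23.9 tilt [-0.004  0.   ] grip 0.1364640987526367
```

```bash
python3 -m pendant '[[1,[0,1.5,0],[0,0,0]],[1,[0,0,3],[0,0,0]],[1,[0,0,3],[0,0,0]],[1,[0,0,2.5],[0,0,0]],[1,[0,0,0],[0,0,0]]]' >/dev/null; python3 -c "
from h import *
st();cap('wrist','w4')"
```

```text
t 9.03 W [ 46.6 111.1] tipz 55.2 F_w [0.8 0.4] yaw_w -24.0 tilt [-0.005  0.   ] grip -0.06960777195730493
```

View pics/w4.png

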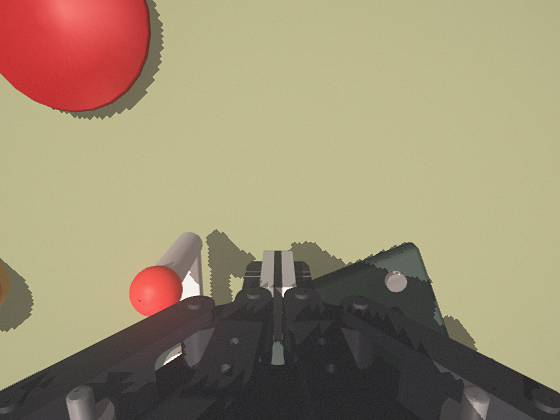

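The ball at (156,291) is lined up with the fingertips at (278,270), about 48 mm off along tool y. I'll approach it.

```bash
python3 -m pendant '[[1,[-0.1,-0.8,-0.3],[0,0,0]],[1,[0,-0.8,0],[0,0,0]],[1,[0,-0.7,0],[0,0,0]],[1,[0,0,0],[0,0,0]]]' >/dev/null; python3 -c "
from h import *
st()"
python3 -m pendant '[[1,[0.21,-0.9,0],[0,0,-6]],[1,[0.21,-0.9,0],[0,0,-6]],[1,[0.21,-0.9,0],[0,0,-6]],[1,[0,0,0],[0,0,0]]]' >/dev/null; python3 -c "
from h import *
st();cap('wrist','w5')"
```

```text
t 9.57 W [ 24.7 120.7] tipz 61.3 F_w [-0.1  0.1] yaw_w -23.9 tilt [0. 0.] grip -0.05646029691988034
t 10.07 W [  2.5 134.8] tipz 61.3 F_w [1.8 0.2] yaw_w -6.0 tilt [ 0.002 -0.   ] grip -0.02832663697033681
```

View pics/w5.png

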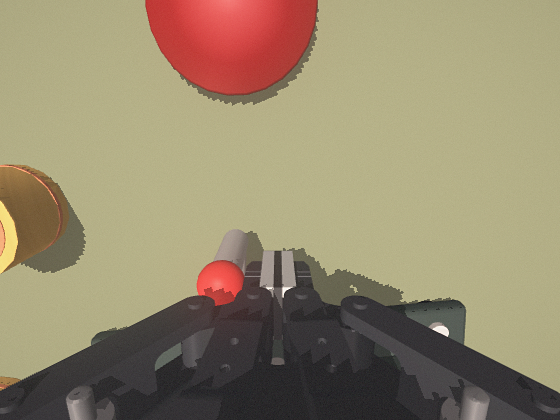

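The fingers are in contact with the ball at (221,283), force about 2 N, lever about 0.3 rad. The large barrel is clear. Continuing along the arc.

```bash
python3 -m pendant '[[1,[0.21,-0.9,0],[0,0,-6]],[1,[0.21,-0.9,0],[0,0,-6]],[1,[0.21,-0.9,0],[0,0,-6]],[1,[0.21,-0.9,0],[0,0,-6]],[1,[0.21,-0.9,0],[0,0,-6]],[1,[0.21,-0.9,0],[0,0,-6]],[1,[0,0,0],[0,0,0]]]' >/dev/null; python3 -c "
from h import *
st()"
python3 -m pendant '[[1,[0.21,-0.9,0],[0,0,-6]],[1,[0.1,-0.45,0],[0,0,-3]],[1,[0,0,0],[0,0,0]]]' >/dev/null; python3 -c "
from h import *
st();o=bot.get_obs();p=W(o['position'])-[-32,56];print(np.hypot(*p),np.degrees(np.arctan2(p[1],p[0]))+16)"
```

```text
t 11.0 W [-52.1 138.7] tipz 61.1 F_w [1.4 0.7] yaw_w 29.9 tilt [0.002 0.   ] grip -0.4306429245937606
t 11.38 W [-66.3 133.7] tipz 60.4 F_w [1.2 0.6] yaw_w 38.8 tilt [-0.002  0.   ] grip -0.2584037637314925
84.93397435655532 129.81865049973376
```

```bash
python3 -m pendant '[[1,[0.15,-0.4,0],[0,0,-3]],[1,[0.1,-0.2,0],[0,0,-1.5]],[1,[0,0,0],[0,0,0]]]' >/dev/null; python3 -c "
from h import *
st();o=bot.get_obs();p=W(o['position'])-[-32,56];print(np.hypot(*p),np.degrees(np.arctan2(p[1],p[0]))+16)"
python3 -m pendant '[[1,[0,-0.2,0],[0,0,0]],[1,[0,0,0],[0,0,0]]]' >/dev/null; python3 -c "
from h import *
st();cap('wrist','w6');cap('side','s6')"
```

```text
t 11.75 W [-71.7 132.1] tipz 60.7 F_w [ 0.3 -0.5] yaw_w 43.4 tilt [-0.  0.] grip -0.2638205667358121
85.8329773455401 133.55023845148878
t 12.0 W [-72.4 131.3] tipz 60.9 F_w [2.6 4.4] yaw_w 43.4 tilt [0.003 0.001] grip 0.054398504545872466
```

View pics/w6.png

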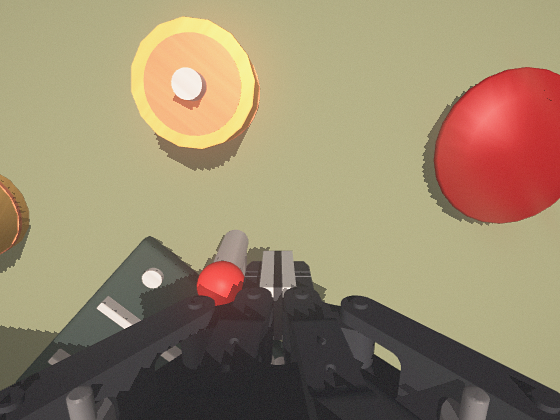

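The ball at (221,282) is still against the fingers and the force rose to about 5 N, so the lever is at the second stop. I'll back off, rise and look.

```bash
python3 -m pendant '[[1,[0,1,0],[0,0,0]],[1,[0,2,0],[0,0,0]],[1,[0,0,-5],[0,0,0]],[1,[0,0,-5],[0,0,0]],[1,[0,0,-5],[0,0,0]],[1,[-5,0,0],[0,0,0]],[1,[-5,0,0],[0,0,0]],[1,[0,0,0],[0,0,0]]]' >/dev/null; python3 -c "
from h import *
st();c=cap('wrist','w7');P=RW@np.array([-32-59,56+61.1])+O;print(proj(c,[[*P,81],[*O,60]]))"
```

```text
t 13.1 W [19.4 76.3] tipz 210.6 F_w [-0.8 -0.7] yaw_w 43.3 tilt [ 0.    -0.002] grip -0.06655421965986207
[[210.  68.]
 [208. 238.]]
```

View pics/w7.png

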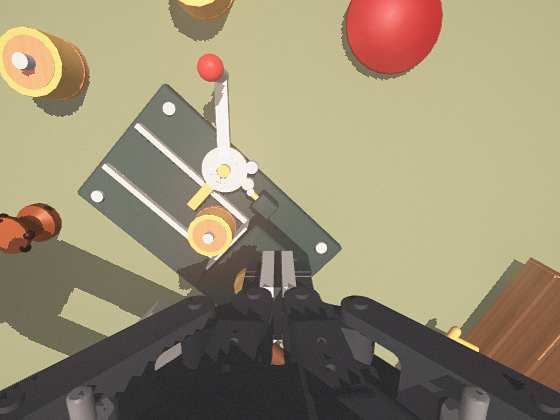

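The ball at (210,68) and the stub at (208,238) fall exactly where the second stop and home position predict. The brass finger lies across the channel behind the barrel, and nothing is touching the robot.

```bash
python3 -c "
from station import bot
print(bot.hand_in())"
```

```text
the job is handed in; nothing more can be done
None
```

The job is handed in: the barrel is fully home, the lever is at its second stop with the brass finger closed behind the barrel, the bystanders were not touched, and it took about 13 s of robot time.

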